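# Shift the feed gearbox to third

### The arm

A 7-joint arm with a two-finger parallel gripper is mounted at the origin on a cart in front of the work surface, level with it; the furniture and walls round the work are solid. World frame = base frame: x ahead of the robot, y to its left, z up, the work surface at z = 0. Lengths are in m, angles in rad, forces in N, time in s.
With the tool pointing down it reaches from about 0.425 to 0.925 m from the base axis. Payload 6.8 kg.
Tool frame: the origin (TCP) lies midway between the tips of the shut fingers; the grasp point (between the pads) lies 19 mm behind it; z points along the fingers, y is the line along which they close (so a half turn about z gives the same grasp; the last joint's range is limited). The gripper opens to 85 mm and grips with 20 to 120 N. Pads are 22 mm wide; open, the fingers measure 114 mm over their backs; the gripper's body (76 mm by 85 mm) begins 54 mm behind the grasp point. The pads swing forward as they close: fully open they stand 13 mm farther back than shut.
Start: joints at [-1.408, 0.477, 0.022, 1.555, -0.011, 1.109, -0.083], TCP at [0.181, 0.65, 0.231] pointing down, gripper open.
Joint ranges: [-2.96, 2.96], [-0.34, 2.1], [-1.41, 1.46], [0.24, 2.44], [-1.37, 4.51], [0.17, 1.92], [-2.96, 2.96]. Speed limits (rad/s): [2.39, 2.39, 3.14, 3.14, 3.14, 3.14, 3.14].

### API

Orientations are given as a unit quaternion [w, x, y, z].
In Python, from station import bot gives the robot as it stands.
- The arm moves only by the tool jog_arm, never from a script. Its argument "rows" is a list of rows, each an object of numbers: "fingers": the finger opening in mm, from 0 to 85.4; "x", "y", "z": the shift along the tool's x, y, z in mm; "ax", "ay", "az": the turn, a rotation vector about the tool's x, y, z in degrees. A call has exactly 8 rows; each row shifts and turns the commanded pose from where the row before left it, along the tool's axes as they then stand; what a row does not reach is not made up. A row lasts 1/10 s, in which the tool goes at most 50 mm and 8.59 degrees, less where a joint would pass 70% of its speed; a pose out of reach is approached as far as the arm can. A call with a gripper value outside its range is refused whole. The fingers move at their own pace and stop on an object; "force" is the grip in N (left out, the last holds). Time passes only in rows, so rows that do not move let the fingers close, or fill a call up. It gives the time, the measured TCP pose, the force, the opening and the grip force at its end, in the units of the state.
- bot.get_obs(): the state, without advancing time (a new reading comes with each control period).
- bot.read_camera(name): name is "side" or "top" or "wrist"; returns a dict with "pixels" (480x640x3 uint8, red, green, blue), "vertical_fov" (degrees; the focal length in pixels is half the picture's height over the tangent of half this angle, whatever the lens; pixels are square), "cx", "cy" (the principal point, pixels), "world_from_camera" (4x4, takes a point from camera to world coordinates). Camera axes: x right, y down, z forward; pixel columns grow to the right and rows downward; lengths in m; the calibration is good to about 2 mm. A picture is of the moment at which its call begins. There is no depth.
- bot.hand_in(): hands the job in; it is judged then, once.
The state is a dict: "t": time; "q": joint angles; "joint_vel": joint speeds; "joint_torque": joint torques, N m; "eef_pos": TCP position; "tool_rot": TCP orientation; "contact_force": force on the tool from outside, world axes, zero at the start; "torque": the same for the moment, N m; "gripper_width": opening from 0.0 (shut) to 1.0 (fully open); "grasp_force": force on a finger pad.
Only numpy, scipy, OpenCV 4.12 (cv2) and the standard library are available. Lean on these libraries where they do the work, as an engineer would, in place of code of your own. Each camera call takes 0.05 s, during which the arm holds its last target. There are 200 camera calls.

### The job

Put the feed gearbox into third: with the fingertips, push its shift lever out of the park notch, across the gate and all the way into the slot whose marker plate has three studs, then let go. Do not grip the lever between the fingers, do not force it, do not enter any other marked slot on the way, and leave the other things on the table where they are.

Things in the scene. Friction and masses are not known exactly. Their poses are not given: they have to be found in the camera images.
- gearbox: Grey cast feed gearbox fixed to the table, foot 170 x 170 mm, walls 158 x 158 mm, aluminium gate plate on top. Origin: centre of its underside, on the table; its x axis points away from the robot (turned by up to 0.4 rad), y to the left, z up. An output shaft (20 mm thick, 45 mm above the table) sticks out of the far wall to x = 123 mm.
- gate_centre (a point): Centre of the gate plate's top face, 92 mm above the table; axes as the gearbox's. Plate 144 x 144 mm, corner bolts 5 mm higher. A 15 mm wide crossbar slot runs along y through here and joins two 15 mm wide lanes at y = +30 and -30 mm. Each lane runs along x both ways, far (+x) and near (-x): four slots, in which the rod's centre ends at x = +30 or -30 mm.
- park_end (a point): Bottom of the park notch, on the plate's top face: a 15 mm wide notch at y = 0 that runs from the crossbar 24 mm toward the robot (-x). The lever stands in it at the start.
- cross (a joint): Sideways lean of the shift lever (rad) about an axis along the gearbox x, 20 mm above the table under the gate centre: 0 upright, + leaning to gearbox +y (left), - right. About +0.42 or -0.42 in the lanes (0.04 play). Stays where left: friction 0.15 N m, no spring.
- fore (a joint): Fore-and-aft lean of the lever (rad), on the sideways hinge, same pivot: 0 upright (in the crossbar), + leaning to gearbox +x (far), - toward the robot. Ends against the gate at about +0.39 or -0.39 in a slot, at -0.34 in the park notch. Sideways movement is free only between about -0.04 and +0.04. Stays where left: friction 0.15 N m, no spring.
- grip_centre (a point): Centre of the lever's round black grip (31 mm thick, from 90 to 138 mm from the pivot along the lever, narrower at its bottom); this point is 114 mm from the pivot, 134 mm above the table when upright. Below the grip is a bare 10 mm steel rod down into the gate. The z axis points up along the lever.
- rod_mark (a point): Point on the axis of the lever's rod 72 mm from the pivot, level with the top of the gate plate when upright: shows where the rod stands in the gate.
- plate_1: Marker plate with one black stud. Like the other three: steel, 18 x 58 x 3 mm, 10 mm wide studs 3 mm high, 14 mm apart, in a row along its y, lying on the gate plate at the closed end of one slot, at gearbox x = +53 or -53, y = +30 or -30 mm. Which plate lies at which slot differs from run to run. Origin: centre of its underside, axes as the gearbox's.
- plate_2: Marker plate with two black studs (see plate_1).
- plate_3: Marker plate with three black studs (see plate_1): it marks the slot for third.
- plate_4: Marker plate with four black studs (see plate_1).
- grip_near: The quarter of the lever (grip and rod) on its near (-x) side; the four quarters are rigid parts of the lever and share one origin, on the pivot, with z up along the lever. They tell on which side it is touched.
- grip_far: The quarter of the lever on its far (+x) side; same origin as grip_near.
- grip_left: The quarter of the lever on its left (+y) side; same origin as grip_near.
- grip_right: The quarter of the lever on its right (-y) side; same origin as grip_near.
- tape_measure: Loose yellow tape measure, 68 x 85 x 34 mm, left of the gearbox; bystander. Origin: centre of its underside.
- screw_jar: Loose jar of screws with a red lid, 64 mm wide, 82 mm high, right of the gearbox; bystander. Origin: centre of its underside.
- belt_box: Loose small carton, 65 x 100 x 45 mm, farther right; bystander. Origin: centre of its underside.

How it is judged:
By the outcome, as a careful person would: the job done as asked, in the order asked, and still so for the second after the job is handed in, with the robot touching nothing.
It also fails if it takes over 48 s, if anything falls off the work surface, if the arm or the gripper's body presses on something with over 40 N, if the wrist force passes 120 N, or if a joint passes its speed limit or range.

## Working session

There is one attempt and no reset: what is moved stays moved. The work goes in short steps, Python scripts to look and compute and a tool call to move; the robot and the scene stay as the last step left them, time stands still between calls to the robot, and variables do not carry over. Pictures are saved under pics/ and viewed, at most 12 in all, crops included, and the job is handed in when it is done.

Besides the shell and the picture viewer there is one more tool, called after "Emit:" as name(argument=value, ...), one argument or row to a line, values as JSON. jog_arm: Moves the arm, as the interface text tells. Its arguments: {"type":"object","properties":{"rows":{"type":"array","items":{"type":"object","properties":{"fingers":{"type":"number"},"x":{"type":"number"},"y":{"type":"number"},"z":{"type":"number"},"ax":{"type":"number"},"ay":{"type":"number"},"az":{"type":"number"}}}},"force":{"type":"number"}},"required":["rows"]}

```bash
mkdir -p pics; cat > h.py <<'E'
import numpy as np, cv2
from station import bot
def snap(n,f):
    c=bot.read_camera(n); cv2.imwrite(f'pics/{f}.png',c['pixels'][:,:,::-1]); np.savez(f'pics/{f}.npz',**c); return c
def load(f): return dict(np.load(f'pics/{f}.npz'))
def ray(c,u,v):
    f=240/np.tan(np.radians(c['vertical_fov'])/2); T=c['world_from_camera']
    return T[:3,3],T[:3,:3]@np.array([(u-c['cx'])/f,(v-c['cy'])/f,1])
def onz(c,u,v,z):
    o,d=ray(c,u,v); return o+d*(z-o[2])/d[2]
def proj(c,p):
    f=240/np.tan(np.radians(c['vertical_fov'])/2); T=c['world_from_camera']
    q=T[:3,:3].T@(np.array(p)-T[:3,3]); return q[0]/q[2]*f+c['cx'],q[1]/q[2]*f+c['cy']
def tri(c1,p1,c2,p2):
    o1,d1=ray(c1,*p1);o2,d2=ray(c2,*p2)
    s=np.linalg.lstsq(np.c_[d1,-d2],o2-o1,rcond=None)[0]
    a=o1+d1*s[0];b=o2+d2*s[1]; return (a+b)/2,np.linalg.norm(a-b)
E
python3 - <<'E'
from h import *
for n in('top','side'): c=snap(n,n+'0'); print(n,c['vertical_fov'],c['world_from_camera'].round(3).tolist())
print(bot.get_obs())
E
```

```text
top 51.10210617134877 [[-0.092, -0.969, 0.228, 0.344], [-0.996, 0.089, -0.027, -0.064], [0.006, -0.23, -0.973, 0.971], [0.0, 0.0, 0.0, 1.0]]
side 42.312662743741754 [[0.988, -0.095, 0.123, 0.383], [-0.155, -0.602, 0.783, -1.056], [-0.0, -0.793, -0.609, 0.858], [0.0, 0.0, 0.0, 1.0]]
{'t': 0.1, 'q': array([-1.40810369,  0.47769446,  0.02235631,  1.55633748, -0.01151778,
        1.10933984, -0.08311133]), 'joint_vel': array([ 0.00227525, -0.00165962, -0.00093814, -0.00217861, -0.00156524,
        0.0014765 ,  0.00096752]), 'joint_torque': array([ 4.42312157e-03, -5.97763181e+01,  1.61369652e+00, -2.81948823e+01,
        1.28342077e-02,  5.06912096e-03,  8.63403130e-06]), 'eef_pos': array([0.18042931, 0.64987929, 0.230445  ]), 'tool_rot': array([-5.67673432e-05,  1.34988519e-01,  9.90846819e-01, -8.23522776e-04]), 'contact_force': array([-0.32758854,  0.67423918,  0.44582857]), 'torque': array([-0.01257017,  0.0251829 ,  0.0396076 ]), 'grasp_force': 0.0, 'gripper_width': 0.9985804698498215}
```

View pics/top0.png

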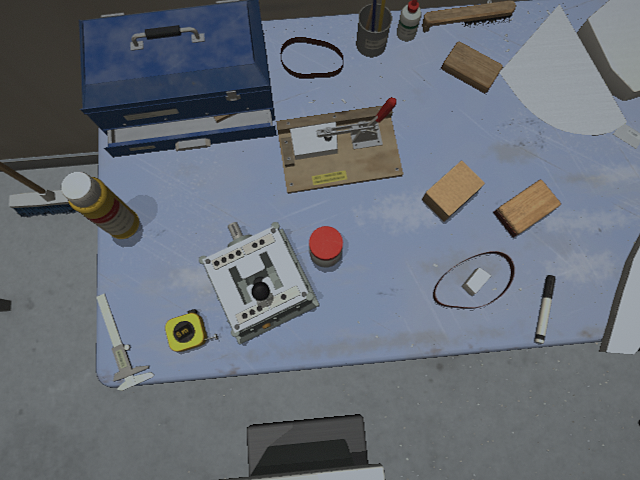

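View pics/side0.png

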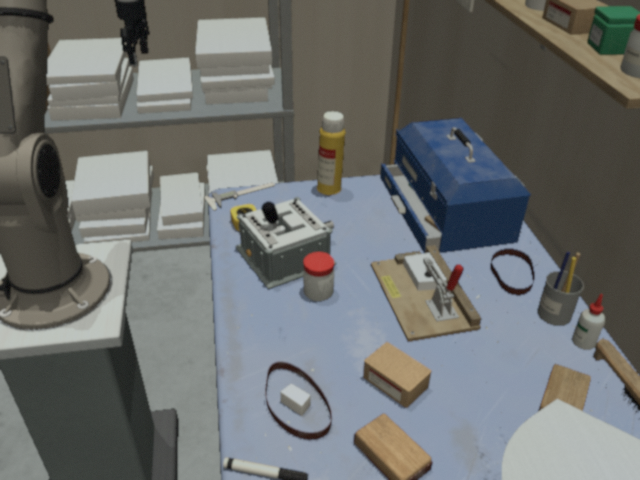

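The top view shows the gearbox at about (260,282), with the lever grip at (261,290), the shaft pointing up-left at (236,230), the tape at (185,331) and the jar at (326,246). I'll enlarge the gate to read the studs.

```bash
python3 - <<'E'
from h import *
im=cv2.imread('pics/top0.png')[215:355,185:335]
a=cv2.resize(im,None,fx=4,fy=4,interpolation=cv2.INTER_CUBIC)
cv2.imwrite('pics/crop0.png',a)
c=load('top0')
for p in [(205,261),(277,229),(314,304),(242,338)]: print(onz(c,*p,.092).round(3))
E
```

```text
[0.534 0.123 0.092]
[ 0.581 -0.009  0.092]
[ 0.44  -0.063  0.092]
[0.393 0.065 0.092]
```

View pics/crop0.png

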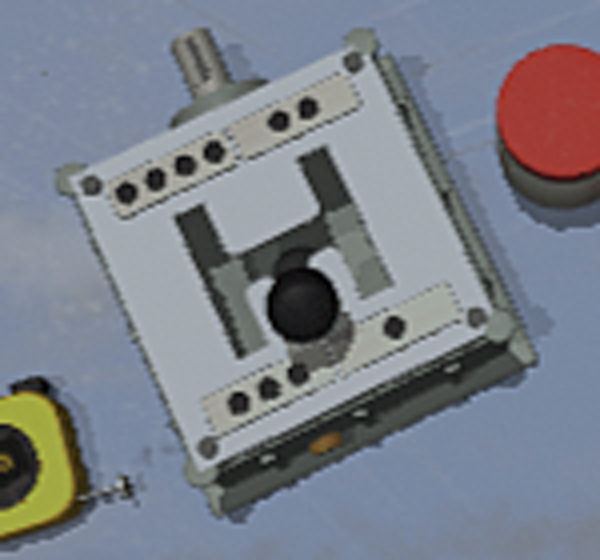

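```bash
python3 - <<'E'
from h import *
im=cv2.imread('pics/side0.png')[190:290,225:345]
cv2.imwrite('pics/crop1.png',cv2.resize(im,None,fx=5,fy=5,interpolation=cv2.INTER_CUBIC))
c=load('top0');s=load('side0')
b=[onz(c,185+(u+.5)/4-.5,215+(v+.5)/4-.5,.097) for u,v in[(93,185),(353,62),(476,317),(207,446)]]
for p in b: print(p.round(4),np.round(proj(s,p),1))
b=np.array(b); x=b[0]+b[1]-b[2]-b[3]; print('centre',b.mean(0),'yaw',np.arctan2(x[1],x[0]), [np.linalg.norm(b[i]-b[i-1]) for i in range(4)])
def blob(f,x0,y0,x1,y1):
    g=cv2.imread(f'pics/{f}.png')[y0:y1,x0:x1].max(2); m=(g<45).astype(np.uint8)
    n,l,st,ce=cv2.connectedComponentsWithStats(m); 
    for i in range(1,n):
        if st[i,4]>25: print(f,st[i],ce[i]+[x0,y0])
blob('top0',235,265,290,315); blob('side0',255,195,290,230)
E
```

```text
[0.5325 0.1169 0.097 ] [295.1 200. ]
[ 0.5781 -0.0016  0.097 ] [324.1 228.2]
[ 0.4586 -0.0469  0.097 ] [270.1 246.2]
[0.4138 0.0728 0.097 ] [243.9 215.5]
centre [0.49572648 0.03528631 0.097     ] yaw 0.3592271436610445 [np.float64(0.1265741753053543), np.float64(0.12689824910857309), np.float64(0.12782608298301998), np.float64(0.12778331350012986)]
top0 [ 17  12  18  24 293] [259.88395904 289.51194539]
top0 [44 44 11  6 32] [285.1875 312.3125]
side0 [  8   8  15  20 205] [269.89268293 212.49268293]
```

View pics/crop1.png

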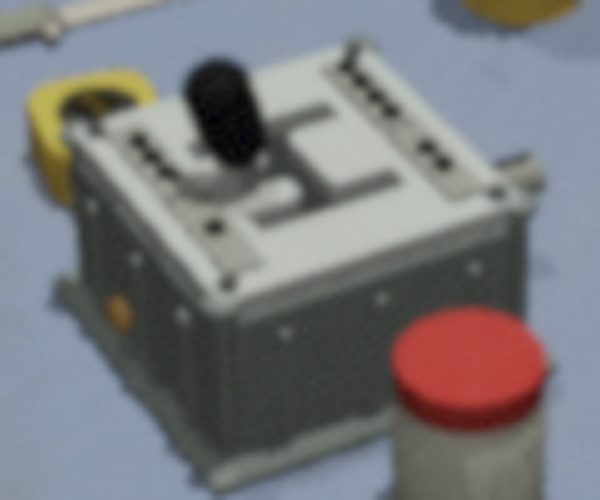

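The side view confirms it: the three-stud plate is near-left, and the bolts project within a pixel, so the 97 mm bolt height holds. I'll shut the fingers, align the tool with the gearbox and approach.

Emit:
jog_arm(
  rows=[
    {"fingers": 0, "az": -7.2},
    {"fingers": 0, "az": -7.2},
    {"fingers": 0, "az": -7.2},
    {"fingers": 0, "az": -7.2},
    {"fingers": 0, "az": -7.2},
    {"fingers": 0, "y": -45},
    {"fingers": 0, "y": -45},
    {"fingers": 0, "y": -45},
  ],
)

```text
invalid input
```

Emit:
jog_arm(
  rows=[
    {"y": -45},
    {"y": -45},
    {"y": -45},
    {"y": -45},
    {"y": -45},
    {"y": -45},
    {"y": -45},
    {"y": -45},
  ],
)

```text
invalid input
```

```bash
cat >> h.py <<'E'
C=np.array([.4957,.0353,0]);YAW=.359
G=np.array([[np.cos(YAW),-np.sin(YAW),0],[np.sin(YAW),np.cos(YAW),0],[0,0,1]])
def loc(p): return ((np.array(p)-C)@G*1000).round(1)
def st():
    from scipy.spatial.transform import Rotation as R
    o=bot.get_obs(); w,x,y,z=o['tool_rot']; M=R.from_quat([x,y,z,w]).as_matrix()
    print('t',o['t'],'loc',loc(o['eef_pos']),'F',(o['contact_force']@G).round(1),'q',o['q'].round(2)); print((G.T@M).round(3))
E
python3 - <<'E'
from h import *
c=load('top0');s=load('side0')
p,e=tri(c,(259.9,289.5),s,(269.9,212.5)); print(loc(p),e); st()
E
```

```text
[-3.000e+01  1.000e-01  1.311e+02] 0.0011761890903377553
t 0.1 loc [-79.2 686.2 230.4] F [-0.1  0.7  0.4] q [-1.41  0.48  0.02  1.56 -0.01  1.11 -0.08]
[[-0.808  0.589 -0.001]
 [ 0.589  0.808 -0.001]
 [-0.    -0.002 -1.   ]]
```

Emit:
jog_arm(
  rows=[
    {"fingers": 0, "x": 0, "y": 0, "z": 0, "ax": 0, "ay": 0, "az": -7.2},
    {"fingers": 0, "x": 0, "y": 0, "z": 0, "ax": 0, "ay": 0, "az": -7.2},
    {"fingers": 0, "x": 0, "y": 0, "z": 0, "ax": 0, "ay": 0, "az": -7.2},
    {"fingers": 0, "x": 0, "y": 0, "z": 0, "ax": 0, "ay": 0, "az": -7.2},
    {"fingers": 0, "x": 0, "y": 0, "z": 0, "ax": 0, "ay": 0, "az": -7.2},
    {"fingers": 0, "x": 0, "y": -45, "z": 0, "ax": 0, "ay": 0, "az": 0},
    {"fingers": 0, "x": 0, "y": -45, "z": 0, "ax": 0, "ay": 0, "az": 0},
    {"fingers": 0, "x": 0, "y": -45, "z": 0, "ax": 0, "ay": 0, "az": 0},
  ],
  force=20,
)

```text
t: 0.9
eef_pos: [0.2281, 0.5221, 0.2306]
tool_rot: [-0.0, -0.178, 0.984, -0.0]
contact_force: [1.0, 0.5, 0.6]
gripper_width: 0.001
grasp_force: 0.0
```

Emit:
jog_arm(
  rows=[
    {"fingers": 0, "x": 0, "y": -45, "z": 0, "ax": 0, "ay": 0, "az": 0},
    {"fingers": 0, "x": 0, "y": -45, "z": 0, "ax": 0, "ay": 0, "az": 0},
    {"fingers": 0, "x": 0, "y": -45, "z": 0, "ax": 0, "ay": 0, "az": 0},
    {"fingers": 0, "x": 0, "y": -45, "z": 0, "ax": 0, "ay": 0, "az": 0},
    {"fingers": 0, "x": 0, "y": -45, "z": 0, "ax": 0, "ay": 0, "az": 0},
    {"fingers": 0, "x": 0, "y": -45, "z": 0, "ax": 0, "ay": 0, "az": 0},
    {"fingers": 0, "x": 0, "y": -45, "z": 0, "ax": 0, "ay": 0, "az": 0},
    {"fingers": 0, "x": 0, "y": -45, "z": 0, "ax": 0, "ay": 0, "az": 0},
  ],
  force=20,
)

```text
t: 1.7
eef_pos: [0.3539, 0.1848, 0.2313]
tool_rot: [-0.0, -0.178, 0.984, 0.0]
contact_force: [0.6, -0.1, -1.2]
gripper_width: -0.002
grasp_force: 0.0
```

Emit:
jog_arm(
  rows=[
    {"fingers": 0, "x": 0, "y": -45, "z": 0, "ax": 0, "ay": 0, "az": 0},
    {"fingers": 0, "x": 0, "y": -45, "z": 0, "ax": 0, "ay": 0, "az": 0},
    {"fingers": 0, "x": 0, "y": -45, "z": 0, "ax": 0, "ay": 0, "az": 0},
    {"fingers": 0, "x": 0, "y": -45, "z": 0, "ax": 0, "ay": 0, "az": 0},
    {"fingers": 0, "x": 0, "y": -11, "z": 0, "ax": 0, "ay": 0, "az": 0},
    {"fingers": 0, "x": 0, "y": 0, "z": 0, "ax": 0, "ay": 0, "az": 0},
    {"fingers": 0, "x": 0, "y": 0, "z": 0, "ax": 0, "ay": 0, "az": 0},
    {"fingers": 0, "x": 0, "y": 0, "z": 0, "ax": 0, "ay": 0, "az": 0},
  ],
  force=20,
)

```text
t: 2.5
eef_pos: [0.4202, 0.0091, 0.2311]
tool_rot: [-0.0, -0.179, 0.984, 0.0]
contact_force: [0.1, -0.0, -0.4]
gripper_width: 0.001
grasp_force: 0.0
```

```bash
python3 - <<'E'
from h import *
st(); snap('wrist','w1')
E
```

```text
t 2.5 loc [-79.9   2.  231.1] F [ 0.1 -0.  -0.4] q [-0.52  0.04  0.36  2.15 -0.02  0.96  1.78]
[[-1.    -0.001 -0.   ]
 [-0.001  1.     0.   ]
 [ 0.     0.    -1.   ]]
```

View pics/w1.png

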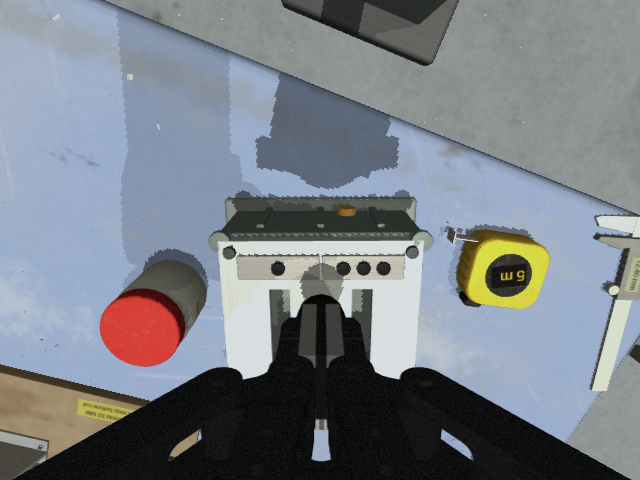

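The wrist view shows the tool square to the gearbox. One stud is at (278,268), three are at (343–384,268), and the grip is behind the fingers at about (322,310). I'll descend on the near side of the grip.

Emit:
jog_arm(
  rows=[
    {"fingers": 0, "x": 0, "y": -2, "z": 25, "ax": 0, "ay": 0, "az": 0},
    {"fingers": 0, "x": 0, "y": 0, "z": 25, "ax": 0, "ay": 0, "az": 0},
    {"fingers": 0, "x": 0, "y": 0, "z": 20, "ax": 0, "ay": 0, "az": 0},
    {"fingers": 0, "x": 0, "y": 0, "z": 15, "ax": 0, "ay": 0, "az": 0},
    {"fingers": 0, "x": 0, "y": 0, "z": 11, "ax": 0, "ay": 0, "az": 0},
    {"fingers": 0, "x": 0, "y": 0, "z": 10, "ax": 0, "ay": 0, "az": 0},
    {"fingers": 0, "x": 0, "y": 0, "z": 0, "ax": 0, "ay": 0, "az": 0},
    {"fingers": 0, "x": 0, "y": 0, "z": 0, "ax": 0, "ay": 0, "az": 0},
  ],
  force=20,
)

```text
t: 3.35
eef_pos: [0.4215, 0.0061, 0.1255]
tool_rot: [0.0, -0.178, 0.984, 0.0]
contact_force: [0.3, -0.2, 0.4]
gripper_width: 0.001
grasp_force: 0.0
```

```bash
python3 - <<'E'
from h import *
st()
E
```

```text
t 3.35 loc [-79.7  -1.3 125.5] F [ 0.2 -0.3  0.4] q [-0.48  0.22  0.36  2.25 -0.12  0.69  1.89]
[[-1.     0.001  0.   ]
 [ 0.001  1.     0.   ]
 [-0.     0.    -1.   ]]
```

Emit:
jog_arm(
  rows=[
    {"fingers": 0, "x": -6, "y": 1, "z": 0, "ax": 0, "ay": 0, "az": 0},
    {"fingers": 0, "x": -6, "y": 0, "z": 0, "ax": 0, "ay": 0, "az": 0},
    {"fingers": 0, "x": -6, "y": 0, "z": 0, "ax": 0, "ay": 0, "az": 0},
    {"fingers": 0, "x": -6, "y": 0, "z": 0, "ax": 0, "ay": 0, "az": 0},
    {"fingers": 0, "x": -6, "y": 0, "z": 0, "ax": 0, "ay": 0, "az": 0},
    {"fingers": 0, "x": -6, "y": 0, "z": 0, "ax": 0, "ay": 0, "az": 0},
    {"fingers": 0, "x": -6, "y": 0, "z": 0, "ax": 0, "ay": 0, "az": 0},
    {"fingers": 0, "x": -4, "y": 0, "z": 0, "ax": 0, "ay": 0, "az": 0},
  ],
  force=20,
)

```text
t: 4.15
eef_pos: [0.4647, 0.0232, 0.1253]
tool_rot: [0.0, -0.178, 0.984, -0.0]
contact_force: [-1.5, -0.2, 0.2]
gripper_width: 0.004
grasp_force: 0.7
```

```bash
cat >> h.py <<'E'
def leverview(f):
    A=[cv2.imread(f'pics/{x}.png') if 0 else snap(x,f+x)['pixels'][:,:,::-1] for x in('top','side')]
    a=cv2.resize(A[0][215:335,195:325],(520,480),interpolation=cv2.INTER_CUBIC)
    b=cv2.resize(A[1][185:265,230:340],(660,480),interpolation=cv2.INTER_CUBIC)
    cv2.imwrite(f'pics/{f}.png',cv2.resize(np.hstack([a,b]),(800,325)))
E
python3 - <<'E'
from h import *
st(); leverview('v1')
E
```

```text
t 4.15 loc [-33.3  -0.5 125.3] F [-1.4  0.3  0.2] q [-0.48  0.29  0.35  2.16 -0.15  0.71  1.89]
[[-1.     0.001  0.   ]
 [ 0.001  1.    -0.   ]
 [-0.    -0.    -1.   ]]
```

View pics/v1.png

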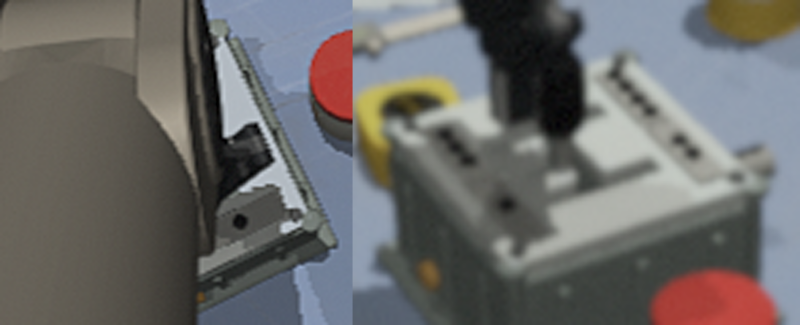

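The side view shows the lever almost upright at about (562,90), ahead of the fingers. I'll continue gently.

Emit:
jog_arm(
  rows=[
    {"fingers": 0, "x": -1, "y": 0, "z": 0, "ax": 0, "ay": 0, "az": 0},
    {"fingers": 0, "x": -1, "y": 0, "z": 0, "ax": 0, "ay": 0, "az": 0},
    {"fingers": 0, "x": -1, "y": 0, "z": 0, "ax": 0, "ay": 0, "az": 0},
    {"fingers": 0, "x": -1, "y": 0, "z": 0, "ax": 0, "ay": 0, "az": 0},
    {"fingers": 0, "x": -1, "y": 0, "z": 0, "ax": 0, "ay": 0, "az": 0},
    {"fingers": 0, "x": 0, "y": 0, "z": 0, "ax": 0, "ay": 0, "az": 0},
    {"fingers": 0, "x": 0, "y": 0, "z": 0, "ax": 0, "ay": 0, "az": 0},
    {"fingers": 0, "x": 0, "y": 0, "z": 0, "ax": 0, "ay": 0, "az": 0},
  ],
  force=20,
)

```text
t: 5.05
eef_pos: [0.4688, 0.0247, 0.1253]
tool_rot: [0.0, -0.178, 0.984, 0.0]
contact_force: [-1.0, -0.5, 0.7]
gripper_width: -0.001
grasp_force: 0.4
```

```bash
python3 - <<'E'
from h import *
st(); s=snap('side','s2')
# grip/rod predicted pixels at fore 0,±.05,-.1
for f in(.04,0,-.05,-.1):
    print(f,[np.round(proj(s,C+G@np.array([L*np.sin(f),0,.02+L*np.cos(f)])),1) for L in(.080,.088,.138)])
g=s['pixels'].max(2)
for v in range(200,227,2): print(v,g[v,258:290].tolist())
E
```

```text
t 5.05 loc [-28.9  -0.5 125.3] F [-1.1 -0.1  0.7] q [-0.48  0.3   0.35  2.15 -0.15  0.72  1.89]
[[-1.     0.002  0.   ]
 [ 0.002  1.     0.   ]
 [-0.     0.    -1.   ]]
0.04 [array([284.6, 220.3]), array([284.7, 217.1]), array([284.9, 197.1])]
0 [array([283.3, 220.7]), array([283.2, 217.6]), array([282.5, 197.8])]
-0.05 [array([281.6, 221.2]), array([281.4, 218.2]), array([279.6, 198.7])]
-0.1 [array([280. , 221.9]), array([279.5, 218.9]), array([276.7, 199.8])]
200 [177, 177, 178, 176, 175, 164, 135, 90, 45, 24, 25, 22, 21, 17, 21, 19, 21, 19, 23, 26, 20, 18, 17, 17, 24, 24, 25, 20, 38, 79, 134, 172]
202 [176, 178, 176, 177, 175, 166, 139, 95, 59, 56, 49, 32, 27, 22, 16, 22, 21, 24, 21, 25, 17, 16, 13, 15, 24, 18, 21, 17, 23, 55, 123, 167]
204 [177, 177, 177, 176, 176, 170, 146, 102, 70, 74, 71, 49, 25, 20, 20, 21, 24, 27, 30, 21, 11, 17, 11, 15, 16, 14, 16, 8, 19, 34, 87, 128]
206 [175, 176, 176, 177, 176, 171, 150, 107, 71, 72, 71, 51, 31, 21, 24, 23, 21, 24, 29, 22, 16, 14, 15, 16, 14, 13, 14, 19, 12, 42, 102, 154]
208 [176, 179, 179, 182, 184, 183, 168, 126, 79, 72, 74, 55, 34, 
[... 702 characters left out ...]
5, 108, 102, 101, 105, 112, 120, 130, 130, 114, 82, 59, 49, 42, 42, 44, 51, 81, 133, 172, 191, 198, 200]
220 [105, 118, 125, 123, 115, 106, 102, 100, 97, 93, 97, 103, 121, 143, 156, 163, 170, 169, 148, 114, 84, 68, 65, 74, 77, 79, 99, 141, 176, 189, 194, 197]
222 [76, 93, 110, 120, 124, 117, 104, 96, 93, 95, 95, 99, 103, 116, 122, 118, 113, 114, 113, 105, 85, 70, 65, 74, 79, 78, 80, 90, 120, 150, 171, 183]
224 [34, 51, 74, 100, 116, 120, 116, 107, 100, 97, 98, 98, 98, 98, 100, 102, 102, 101, 100, 93, 79, 70, 68, 73, 79, 77, 74, 72, 82, 100, 123, 151]
226 [85, 85, 92, 98, 104, 106, 111, 112, 108, 104, 101, 98, 100, 99, 98, 98, 98, 96, 94, 90, 86, 86, 93, 98, 107, 111, 99, 77, 66, 74, 85, 102]
```

Emit:
jog_arm(
  rows=[
    {"fingers": 0, "x": -1, "y": 0, "z": 0, "ax": 0, "ay": 0, "az": 0},
    {"fingers": 0, "x": -1, "y": 0, "z": 0, "ax": 0, "ay": 0, "az": 0},
    {"fingers": 0, "x": -1, "y": 0, "z": 0, "ax": 0, "ay": 0, "az": 0},
    {"fingers": 0, "x": -1, "y": 0, "z": 0, "ax": 0, "ay": 0, "az": 0},
    {"fingers": 0, "x": 0, "y": 0, "z": 0, "ax": 0, "ay": 0, "az": 0},
    {"fingers": 0, "x": 0, "y": 0, "z": 0, "ax": 0, "ay": 0, "az": 0},
    {"fingers": 0, "x": 0, "y": 0, "z": 0, "ax": 0, "ay": 0, "az": 0},
    {"fingers": 0, "x": 0, "y": 0, "z": 0, "ax": 0, "ay": 0, "az": 0},
  ],
  force=20,
)

```text
t: 5.9
eef_pos: [0.4725, 0.0261, 0.1253]
tool_rot: [0.0, -0.178, 0.984, 0.0]
contact_force: [-0.7, 0.2, 0.1]
gripper_width: 0.001
grasp_force: 0.4
```

```bash
cat >> h.py <<'E'
def edge(s,r,a,b,th=80):
    # last dark column per row between a..b, subpixel
    g=s['pixels'].max(2).astype(float); out=[]
    for v in r:
        i=max(u for u in range(a,b) if g[v,u]<th); out.append(round(i+(th-g[v,i])/(g[v,i+1]-g[v,i]),1))
    return out
E
python3 - <<'E'
from h import *
st(); o=load('s2'); s=snap('side','s3'); r=range(200,214,2)
print(edge(o,r,278,292),edge(s,r,278,292))
E
```

```text
t 5.9 loc [-24.9  -0.5 125.3] F [-0.6  0.5  0.1] q [-0.48  0.3   0.34  2.14 -0.15  0.72  1.89]
[[-1.     0.002  0.   ]
 [ 0.002  1.    -0.   ]
 [-0.    -0.    -1.   ]]
[np.float64(287.0), np.float64(287.4), np.float64(287.9), np.float64(287.6), np.float64(287.5), np.float64(287.7), np.float64(288.4)] [np.float64(288.7), np.float64(289.3), np.float64(289.7), np.float64(289.5), np.float64(288.9), np.float64(289.0), np.float64(289.4)]
```

Lever upright within about 0.015 rad and no wall contact. I'll go round to its right side.

Emit:
jog_arm(
  rows=[
    {"fingers": 0, "x": 8, "y": 0, "z": 0, "ax": 0, "ay": 0, "az": 0},
    {"fingers": 0, "x": 8, "y": 0, "z": 0, "ax": 0, "ay": 0, "az": 0},
    {"fingers": 0, "x": 0, "y": -22, "z": 0, "ax": 0, "ay": 0, "az": 0},
    {"fingers": 0, "x": 0, "y": -24, "z": 0, "ax": 0, "ay": 0, "az": 0},
    {"fingers": 0, "x": -20, "y": 0, "z": 0, "ax": 0, "ay": 0, "az": 0},
    {"fingers": 0, "x": -20, "y": 0, "z": 0, "ax": 0, "ay": 0, "az": 0},
    {"fingers": 0, "x": 0, "y": 0, "z": 0, "ax": 0, "ay": 0, "az": 0},
    {"fingers": 0, "x": 0, "y": 0, "z": 0, "ax": 0, "ay": 0, "az": 0},
  ],
  force=20,
)

```text
t: 6.75
eef_pos: [0.5102, -0.0088, 0.1251]
tool_rot: [-0.0, -0.178, 0.984, -0.0]
contact_force: [-0.4, -0.5, -0.1]
gripper_width: 0.001
grasp_force: 0.0
```

Emit:
jog_arm(
  rows=[
    {"fingers": 0, "x": 0, "y": 5, "z": 0, "ax": 0, "ay": 0, "az": 0},
    {"fingers": 0, "x": 0, "y": 5, "z": 0, "ax": 0, "ay": 0, "az": 0},
    {"fingers": 0, "x": 0, "y": 5, "z": 0, "ax": 0, "ay": 0, "az": 0},
    {"fingers": 0, "x": 0, "y": 5, "z": 0, "ax": 0, "ay": 0, "az": 0},
    {"fingers": 0, "x": 0, "y": 5, "z": 0, "ax": 0, "ay": 0, "az": 0},
    {"fingers": 0, "x": 0, "y": 5, "z": 0, "ax": 0, "ay": 0, "az": 0},
    {"fingers": 0, "x": 0, "y": 5, "z": 0, "ax": 0, "ay": 0, "az": 0},
    {"fingers": 0, "x": 0, "y": 5, "z": 0, "ax": 0, "ay": 0, "az": 0},
  ],
  force=20,
)

```text
t: 7.55
eef_pos: [0.497, 0.0292, 0.1253]
tool_rot: [0.0, -0.178, 0.984, -0.0]
contact_force: [0.2, -0.7, -0.0]
gripper_width: -0.001
grasp_force: 0.7
```

```bash
python3 - <<'E'
from h import *
st()
E
```

```text
t 7.55 loc [ -1.   -6.2 125.3] F [-0.  -0.7 -0. ] q [-0.47  0.34  0.35  2.09 -0.17  0.74  1.91]
[[-1.     0.002  0.   ]
 [ 0.002  1.    -0.   ]
 [-0.    -0.    -1.   ]]
```

Emit:
jog_arm(
  rows=[
    {"fingers": 0, "x": 0, "y": 3, "z": 0, "ax": 0, "ay": 0, "az": 0},
    {"fingers": 0, "x": 0, "y": 3, "z": 0, "ax": 0, "ay": 0, "az": 0},
    {"fingers": 0, "x": 0, "y": 3, "z": 0, "ax": 0, "ay": 0, "az": 0},
    {"fingers": 0, "x": 0, "y": 3, "z": 0, "ax": 0, "ay": 0, "az": 0},
    {"fingers": 0, "x": 0, "y": 2, "z": 0, "ax": 0, "ay": 0, "az": 0},
    {"fingers": 0, "x": 0, "y": 2, "z": 0, "ax": 0, "ay": 0, "az": 0},
    {"fingers": 0, "x": 0, "y": 1, "z": 0, "ax": 0, "ay": 0, "az": 0},
    {"fingers": 0, "x": 0, "y": 0, "z": 0, "ax": 0, "ay": 0, "az": 0},
  ],
  force=20,
)

```text
t: 8.35
eef_pos: [0.4911, 0.0449, 0.1253]
tool_rot: [-0.0, -0.178, 0.984, 0.0]
contact_force: [-0.2, -0.2, -0.2]
gripper_width: 0.004
grasp_force: 0.3
```

```bash
python3 - <<'E'
from h import *
st(); leverview('v2'); s=load('v2side')
for cr in(.35,.42,.46): print(cr,[np.round(proj(s,C+G@np.array([0,L*np.sin(cr),.02+L*np.cos(cr)])),1) for L in(.080,.114,.138)])
E
```

```text
t 8.35 loc [ -0.9  10.7 125.3] F [-0.3 -0.1 -0.2] q [-0.5   0.33  0.34  2.1  -0.16  0.74  1.87]
[[-1.     0.001 -0.   ]
 [ 0.001  1.     0.   ]
 [ 0.     0.    -1.   ]]
0.35 [array([277.5, 216.3]), array([274.6, 201.4]), array([272.5, 190.7])]
0.42 [array([276.5, 215.9]), array([273.1, 200.9]), array([270.7, 190.2])]
0.46 [array([275.9, 215.8]), array([272.3, 200.8]), array([269.7, 190.1])]
```

View pics/v2.png

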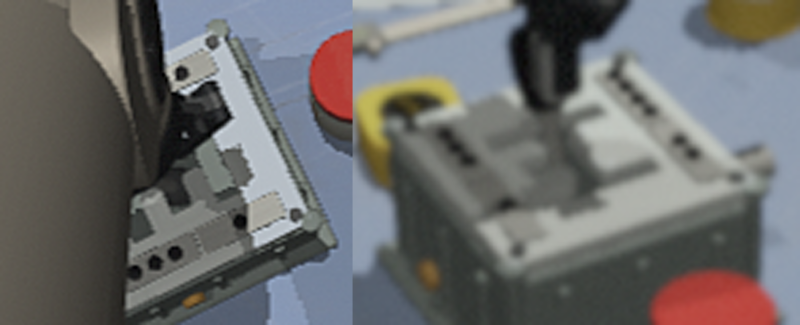

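The fingers hide most of the lever, which stands left of them at about (530,60). I'll continue in fine steps and watch the force.

Emit:
jog_arm(
  rows=[
    {"fingers": 0, "x": 0, "y": 1, "z": 0, "ax": 0, "ay": 0, "az": 0},
    {"fingers": 0, "x": 0, "y": 1, "z": 0, "ax": 0, "ay": 0, "az": 0},
    {"fingers": 0, "x": 0, "y": 0.5, "z": 0, "ax": 0, "ay": 0, "az": 0},
    {"fingers": 0, "x": 0, "y": 0.5, "z": 0, "ax": 0, "ay": 0, "az": 0},
    {"fingers": 0, "x": 0, "y": 0.5, "z": 0, "ax": 0, "ay": 0, "az": 0},
    {"fingers": 0, "x": 0, "y": 0.5, "z": 0, "ax": 0, "ay": 0, "az": 0},
    {"fingers": 0, "x": 0, "y": 0, "z": 0, "ax": 0, "ay": 0, "az": 0},
    {"fingers": 0, "x": 0, "y": 0, "z": 0, "ax": 0, "ay": 0, "az": 0},
  ],
  force=20,
)

```text
t: 9.25
eef_pos: [0.4897, 0.0486, 0.1253]
tool_rot: [-0.0, -0.178, 0.984, 0.0]
contact_force: [0.4, -1.1, -0.6]
gripper_width: 0.001
grasp_force: 0.4
```

```bash
python3 - <<'E'
from h import *
st(); s=snap('side','s5'); w=snap('wrist','w5'); t=snap('top','t5')
print([ [np.round(proj(w,C+G@np.array([0,L*np.sin(cr),.02+L*np.cos(cr)])),0) for L in(.09,.138)] for cr in (.3,.42)])
a=cv2.resize(s['pixels'][185:235,240:310],(560,400),interpolation=cv2.INTER_CUBIC)
b=cv2.resize(w['pixels'][200:440,200:440],(240,240))
c=np.zeros((400,240,3),np.uint8);c[:240]=b
cv2.imwrite('pics/v3.png',np.hstack([a,c])[:,:,::-1])
E
```

```text
t 9.25 loc [ -1.   14.5 125.3] F [ 0.  -1.1 -0.6] q [-0.51  0.33  0.34  2.1  -0.16  0.73  1.86]
[[-1.     0.002 -0.   ]
 [ 0.002  1.     0.   ]
 [ 0.     0.    -1.   ]]
[[array([351., 305.]), array([406., 369.])], [array([374., 301.]), array([449., 358.])]]
```

View pics/v3.png

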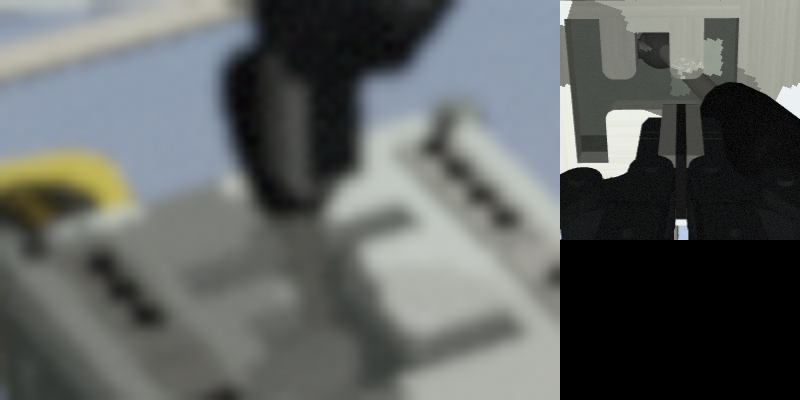

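```bash
python3 - <<'E'
from h import *
w=load('w5'); g=w['pixels'].max(2)
def P(cr,L,f=0): return C+G@np.array([L*np.sin(f),L*np.cos(f)*np.sin(cr),.02+L*np.cos(f)*np.cos(cr)])
for cr in(.34,.38,.42,.46):
    top=[]
    for L in(.1,.114,.132):
        for a in np.linspace(0,6.28,60):
            top.append(proj(w,P(cr,L)+G@(.0155*np.array([np.cos(a),np.sin(a)*np.cos(cr),-np.sin(a)*np.sin(cr)]))))
    top=np.array(top); print(cr,'grip umax %.1f vmin %.1f'%(top[:,0].max(),top[:,1].min()),'rod',[np.round(proj(w,P(cr,L)),1) for L in(.06,.072,.08,.086)])
for v in range(286,340,6):
    row=g[v,340:480]; d=np.where(row<40)[0]; print(v,d.min()+340,d.max()+340)
cv2.imwrite('pics/w5z.png',cv2.resize(w['pixels'][220:340,300:460],(800,600),interpolation=cv2.INTER_CUBIC)[:,:,::-1])
E
```

```text
0.34 grip umax 450.7 vmin 277.9 rod [array([333.1, 278.5]), array([342.5, 287.8]), array([349.4, 294.6]), array([354.9, 300.1])]
0.38 grip umax 462.3 vmin 276.5 rod [array([337.7, 277.9]), array([348.2, 287. ]), array([355.9, 293.6]), array([362.1, 298.9])]
0.42 grip umax 473.0 vmin 274.9 rod [array([342.1, 277.1]), array([353.8, 286. ]), array([362.3, 292.4]), array([369.1, 297.6])]
0.46 grip umax 482.8 vmin 273.2 rod [array([346.4, 276.3]), array([359.1, 284.9]), array([368.4, 291.2]), array([375.8, 296.2])]
286 355 387
292 349 400
298 344 410
304 342 419
310 340 427
316 341 435
322 341 442
328 342 444
334 343 447
```

View pics/w5z.png

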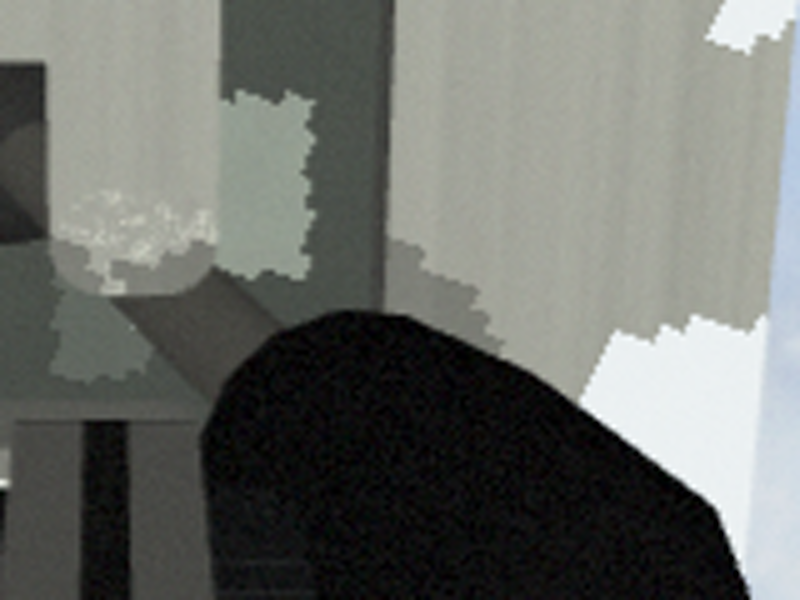

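The zoom shows the rod leaning left at about 0.34 rad by its line and the grip's outer edge (u≈450). It needs about 9 mm more.

Emit:
jog_arm(
  rows=[
    {"fingers": 0, "x": 0, "y": 1.5, "z": 0, "ax": 0, "ay": 0, "az": 0},
    {"fingers": 0, "x": 0, "y": 1.5, "z": 0, "ax": 0, "ay": 0, "az": 0},
    {"fingers": 0, "x": 0, "y": 1.5, "z": 0, "ax": 0, "ay": 0, "az": 0},
    {"fingers": 0, "x": 0, "y": 1, "z": 0, "ax": 0, "ay": 0, "az": 0},
    {"fingers": 0, "x": 0, "y": 1, "z": 0, "ax": 0, "ay": 0, "az": 0},
    {"fingers": 0, "x": 0, "y": 1, "z": 0, "ax": 0, "ay": 0, "az": 0},
    {"fingers": 0, "x": 0, "y": 0.5, "z": 0, "ax": 0, "ay": 0, "az": 0},
    {"fingers": 0, "x": 0, "y": 0, "z": 0, "ax": 0, "ay": 0, "az": 0},
  ],
  force=20,
)

```text
t: 10.2
eef_pos: [0.4869, 0.0562, 0.1253]
tool_rot: [-0.0, -0.178, 0.984, 0.0]
contact_force: [0.6, 0.1, -0.0]
gripper_width: 0.003
grasp_force: 0.4
```

```bash
cat >> h.py <<'E'
def P(cr,L,f=0): return C+G@np.array([L*np.sin(f),L*np.cos(f)*np.sin(cr),.02+L*np.cos(f)*np.cos(cr)])
def outline(w,cr,f=0):
    from scipy.spatial.transform import Rotation as R
    M=R.from_euler('x',-cr).as_matrix()@R.from_euler('y',f).as_matrix()
    return np.array([proj(w,C+[0,0,.02]+G@M@np.array([.0155*np.cos(a),.0155*np.sin(a),L])) for L in(.1,.114,.132) for a in np.linspace(0,6.28,60)])
def grip(f):
    w=snap('wrist',f); g=w['pixels'].max(2)
    print('umax',max(np.where(g[v,340:520]<40)[0].max()+340 for v in range(300,346,6) if (g[v,340:520]<40).any()),'vmin',min(v for v in range(250,330) if (g[v,340:480]<28).sum()>4))
    for cr in(.34,.38,.42,.46): o=outline(w,cr); print(cr,o[:,0].max().round(1),o[:,1].min().round(1))
E
python3 - <<'E'
from h import *
st(); grip('w6')
E
```

```text
t 10.2 loc [ -0.9  22.6 125.3] F [ 0.6 -0.2 -0. ] q [-0.52  0.33  0.34  2.11 -0.16  0.73  1.84]
[[-1.     0.001  0.   ]
 [ 0.001  1.     0.   ]
 [-0.     0.    -1.   ]]
umax 447 vmin 280
0.34 427.2 277.9
0.38 439.1 276.4
0.42 450.2 274.9
0.46 460.4 273.2
```

Emit:
jog_arm(
  rows=[
    {"fingers": 0, "x": 0, "y": 0.5, "z": 0, "ax": 0, "ay": 0, "az": 0},
    {"fingers": 0, "x": 0, "y": 0.5, "z": 0, "ax": 0, "ay": 0, "az": 0},
    {"fingers": 0, "x": 0, "y": 0.5, "z": 0, "ax": 0, "ay": 0, "az": 0},
    {"fingers": 0, "x": 0, "y": 0, "z": 0, "ax": 0, "ay": 0, "az": 0},
    {"fingers": 0, "x": 0, "y": 0, "z": 0, "ax": 0, "ay": 0, "az": 0},
    {"fingers": 0, "x": 0, "y": 0, "z": 0, "ax": 0, "ay": 0, "az": 0},
    {"fingers": 0, "x": 0, "y": 0, "z": 0, "ax": 0, "ay": 0, "az": 0},
    {"fingers": 0, "x": 0, "y": 0, "z": 0, "ax": 0, "ay": 0, "az": 0},
  ],
  force=20,
)

```text
t: 11.05
eef_pos: [0.4864, 0.0574, 0.1253]
tool_rot: [-0.0, -0.178, 0.984, 0.0]
contact_force: [0.8, -1.7, -0.6]
gripper_width: -0.003
grasp_force: 0.5
```

```bash
python3 - <<'E'
from h import *
st(); grip('w7')
E
```

```text
t 11.05 loc [ -0.9  24.  125.3] F [ 0.2 -1.9 -0.6] q [-0.53  0.33  0.34  2.11 -0.16  0.73  1.84]
[[-1.     0.002 -0.   ]
 [ 0.002  1.     0.   ]
 [ 0.     0.    -1.   ]]
umax 446 vmin 280
0.34 423.2 277.9
0.38 435.1 276.5
0.42 446.3 274.9
0.46 456.6 273.2
```

Cross ≈ 0.42, in the left lane. Now round to the far side.

Emit:
jog_arm(
  rows=[
    {"fingers": 0, "x": 0, "y": -8, "z": 0, "ax": 0, "ay": 0, "az": 0},
    {"fingers": 0, "x": 0, "y": -10, "z": 0, "ax": 0, "ay": 0, "az": 0},
    {"fingers": 0, "x": -22, "y": 0, "z": 0, "ax": 0, "ay": 0, "az": 0},
    {"fingers": 0, "x": -22, "y": 0, "z": 0, "ax": 0, "ay": 0, "az": 0},
    {"fingers": 0, "x": 0, "y": 18, "z": 0, "ax": 0, "ay": 0, "az": 0},
    {"fingers": 0, "x": 0, "y": 18, "z": 0, "ax": 0, "ay": 0, "az": 0},
    {"fingers": 0, "x": 0, "y": 0, "z": 10, "ax": 0, "ay": 0, "az": 0},
    {"fingers": 0, "x": 0, "y": 0, "z": 0, "ax": 0, "ay": 0, "az": 0},
  ],
  force=20,
)

```text
t: 11.9
eef_pos: [0.5206, 0.0889, 0.1141]
tool_rot: [-0.001, -0.178, 0.984, -0.0]
contact_force: [0.1, -0.8, 0.4]
gripper_width: 0.002
grasp_force: 0.0
```

```bash
python3 - <<'E'
from h import *
st(); w=snap('wrist','w8');t=snap('top','t8'); s=snap('side','s8')
a=cv2.resize(s['pixels'][180:240,235:315],(480,360),interpolation=cv2.INTER_CUBIC); b=cv2.resize(w['pixels'],(320,240))
c=np.zeros((360,320,3),np.uint8);c[:240]=b
cv2.imwrite('pics/v8.png',np.hstack([a,c])[:,:,::-1])
E
```

```text
t 11.9 loc [ 42.2  41.4 114.1] F [-0.1 -0.8  0.4] q [-0.55  0.4   0.32  2.03 -0.18  0.74  1.82]
[[-1.     0.001 -0.002]
 [ 0.001  1.    -0.   ]
 [ 0.002 -0.    -1.   ]]
```

View pics/v8.png

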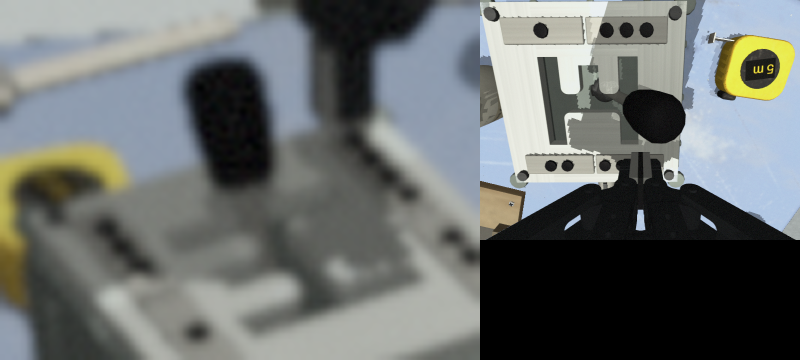

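The lever leans left in the crossbar's left end, with its grip at about (655,115) in the wrist inset and the fingers clear on its far side. Now I'll push it toward the robot.

Emit:
jog_arm(
  rows=[
    {"fingers": 0, "x": 5, "y": 0, "z": 0, "ax": 0, "ay": 0, "az": 0},
    {"fingers": 0, "x": 5, "y": 0, "z": 0, "ax": 0, "ay": 0, "az": 0},
    {"fingers": 0, "x": 5, "y": 0, "z": 0, "ax": 0, "ay": 0, "az": 0},
    {"fingers": 0, "x": 4, "y": 0, "z": 0, "ax": 0, "ay": 0, "az": 0},
    {"fingers": 0, "x": 4, "y": 0, "z": 0, "ax": 0, "ay": 0, "az": 0},
    {"fingers": 0, "x": 3, "y": 0, "z": 0, "ax": 0, "ay": 0, "az": 0},
    {"fingers": 0, "x": 2, "y": 0, "z": 0, "ax": 0, "ay": 0, "az": 0},
    {"fingers": 0, "x": 0, "y": 0, "z": 0, "ax": 0, "ay": 0, "az": 0},
  ],
  force=20,
)

```text
t: 12.85
eef_pos: [0.4948, 0.0799, 0.1153]
tool_rot: [-0.0, -0.178, 0.984, 0.0]
contact_force: [0.7, 1.4, 1.1]
gripper_width: -0.001
grasp_force: 0.5
```

```bash
python3 - <<'E'
from h import *
st()
E
```

```text
t 12.85 loc [ 14.9  42.  115.3] F [1.2 1.1 1.1] q [-0.55  0.36  0.33  2.09 -0.17  0.72  1.81]
[[-1.     0.002 -0.   ]
 [ 0.002  1.     0.   ]
 [ 0.     0.    -1.   ]]
```

Smooth, about 1 N. Continuing.

Emit:
jog_arm(
  rows=[
    {"fingers": 0, "x": 4, "y": 0, "z": 0, "ax": 0, "ay": 0, "az": 0},
    {"fingers": 0, "x": 4, "y": 0, "z": 0, "ax": 0, "ay": 0, "az": 0},
    {"fingers": 0, "x": 4, "y": 0, "z": 0, "ax": 0, "ay": 0, "az": 0},
    {"fingers": 0, "x": 4, "y": 0, "z": 0, "ax": 0, "ay": 0, "az": 0},
    {"fingers": 0, "x": 3, "y": 0, "z": 0, "ax": 0, "ay": 0, "az": 0},
    {"fingers": 0, "x": 2, "y": 0, "z": 0, "ax": 0, "ay": 0, "az": 0},
    {"fingers": 0, "x": 1, "y": 0, "z": 0, "ax": 0, "ay": 0, "az": 0},
    {"fingers": 0, "x": 0, "y": 0, "z": 0, "ax": 0, "ay": 0, "az": 0},
  ],
  force=20,
)

```text
t: 13.65
eef_pos: [0.4743, 0.0721, 0.1153]
tool_rot: [-0.0, -0.178, 0.984, 0.0]
contact_force: [0.4, 0.6, 0.1]
gripper_width: 0.001
grasp_force: 0.3
```

```bash
python3 - <<'E'
from h import *
st(); w=snap('wrist','w9'); g=w['pixels'].max(2)
m=(g<28); m[:, :300]=0; m[:,480:]=0
print('vmin',[v for v in range(100,330) if m[v,330:450].sum()>5][:1])
for f in(-.2,-.3,-.35,-.39): print(f,outline(w,.42,f)[:,1].min().round(1), outline(w,.42,f)[:,0].max().round(1))
v=230; print([ (v,np.where(m[v])[0][[0,-1]]) for v in range(180,320,15) if m[v].any()])
E
```

```text
t 13.65 loc [ -7.1  42.  115.3] F [0.5 0.4 0.1] q [-0.56  0.33  0.33  2.14 -0.16  0.7   1.81]
[[-1.     0.002 -0.   ]
 [ 0.002  1.     0.   ]
 [ 0.     0.    -1.   ]]
vmin [190]
-0.2 247.2 399.3
-0.3 213.5 395.9
-0.35 192.6 393.5
-0.39 176.2 391.2
[(195, array([300, 341])), (210, array([330, 331])), (225, array([308, 375])), (240, array([300, 388])), (255, array([300, 393])), (270, array([300, 473])), (285, array([300, 387])), (300, array([313, 374])), (315, array([317, 324]))]
```

Emit:
jog_arm(
  rows=[
    {"fingers": 0, "x": 2, "y": 0, "z": 0, "ax": 0, "ay": 0, "az": 0},
    {"fingers": 0, "x": 2, "y": 0, "z": 0, "ax": 0, "ay": 0, "az": 0},
    {"fingers": 0, "x": 1, "y": 0, "z": 0, "ax": 0, "ay": 0, "az": 0},
    {"fingers": 0, "x": 1, "y": 0, "z": 0, "ax": 0, "ay": 0, "az": 0},
    {"fingers": 0, "x": 1, "y": 0, "z": 0, "ax": 0, "ay": 0, "az": 0},
    {"fingers": 0, "x": 1, "y": 0, "z": 0, "ax": 0, "ay": 0, "az": 0},
    {"fingers": 0, "x": 0, "y": 0, "z": 0, "ax": 0, "ay": 0, "az": 0},
    {"fingers": 0, "x": 0, "y": 0, "z": 0, "ax": 0, "ay": 0, "az": 0},
  ],
  force=20,
)

```text
t: 14.5
eef_pos: [0.4677, 0.0696, 0.1155]
tool_rot: [0.001, -0.178, 0.984, 0.0]
contact_force: [4.0, 0.3, -1.7]
gripper_width: 0.004
grasp_force: 1.8
```

```bash
cat >> h.py <<'E'
def fore(f):
    st(); w=snap('wrist',f); m=(w['pixels'].max(2)<28)
    print([(v,int(m[v,345:450].sum())) for v in range(160,240,4)])
    for a in(-.25,-.3,-.35,-.39,-.42): print(a,outline(w,.42,a)[:,1].min().round(1))
E
python3 - <<'E'
from h import *
fore('w10')
E
```

```text
t 14.5 loc [-14.2  42.  115.5] F [ 3.9 -1.1 -1.7] q [-0.56  0.32  0.33  2.15 -0.16  0.69  1.81]
[[-1.     0.001  0.001]
 [ 0.001  1.    -0.   ]
 [-0.001 -0.    -1.   ]]
[(160, 0), (164, 0), (168, 0), (172, 0), (176, 0), (180, 0), (184, 0), (188, 0), (192, 0), (196, 0), (200, 0), (204, 0), (208, 0), (212, 0), (216, 14), (220, 20), (224, 26), (228, 32), (232, 35), (236, 38)]
-0.25 251.4
-0.3 235.4
-0.35 214.8
-0.39 198.6
-0.42 186.7
```

Emit:
jog_arm(
  rows=[
    {"fingers": 0, "x": 0.5, "y": 0, "z": 0, "ax": 0, "ay": 0, "az": 0},
    {"fingers": 0, "x": 0.5, "y": 0, "z": 0, "ax": 0, "ay": 0, "az": 0},
    {"fingers": 0, "x": 0, "y": 0, "z": 0, "ax": 0, "ay": 0, "az": 0},
    {"fingers": 0, "x": 0, "y": 0, "z": 0, "ax": 0, "ay": 0, "az": 0},
    {"fingers": 0, "x": 0, "y": 0, "z": 0, "ax": 0, "ay": 0, "az": 0},
    {"fingers": 0, "x": 0, "y": 0, "z": 0, "ax": 0, "ay": 0, "az": 0},
    {"fingers": 0, "x": 0, "y": 0, "z": 0, "ax": 0, "ay": 0, "az": 0},
    {"fingers": 0, "x": 0, "y": 0, "z": 0, "ax": 0, "ay": 0, "az": 0},
  ],
  force=20,
)

```text
t: 15.35
eef_pos: [0.4673, 0.0695, 0.1157]
tool_rot: [0.001, -0.178, 0.984, 0.0]
contact_force: [6.5, 1.5, -1.0]
gripper_width: 0.002
grasp_force: 2.5
```

```bash
python3 - <<'E'
from h import *
fore('w11')
E
```

```text
t 15.35 loc [-14.6  42.  115.7] F [ 6.6 -0.9 -1. ] q [-0.56  0.31  0.33  2.15 -0.16  0.69  1.81]
[[-1.     0.001  0.003]
 [ 0.001  1.    -0.   ]
 [-0.003 -0.    -1.   ]]
[(160, 0), (164, 0), (168, 0), (172, 0), (176, 0), (180, 0), (184, 0), (188, 0), (192, 0), (196, 0), (200, 0), (204, 0), (208, 0), (212, 0), (216, 14), (220, 20), (224, 26), (228, 31), (232, 35), (236, 37)]
-0.25 252.4
-0.3 236.7
-0.35 216.1
-0.39 199.9
-0.42 188.0
```

The lever is against the slot's end. Letting go: back off, then up.

Emit:
jog_arm(
  rows=[
    {"fingers": 0, "x": -8, "y": 0, "z": 0, "ax": 0, "ay": 0, "az": 0},
    {"fingers": 0, "x": -15, "y": 0, "z": 0, "ax": 0, "ay": 0, "az": 0},
    {"fingers": 0, "x": -20, "y": 0, "z": 0, "ax": 0, "ay": 0, "az": 0},
    {"fingers": 0, "x": 0, "y": 0, "z": -30, "ax": 0, "ay": 0, "az": 0},
    {"fingers": 0, "x": 0, "y": 0, "z": -40, "ax": 0, "ay": 0, "az": 0},
    {"fingers": 0, "x": 0, "y": 0, "z": -40, "ax": 0, "ay": 0, "az": 0},
    {"fingers": 0, "x": 0, "y": 0, "z": 0, "ax": 0, "ay": 0, "az": 0},
    {"fingers": 0, "x": 0, "y": 0, "z": 0, "ax": 0, "ay": 0, "az": 0},
  ],
  force=20,
)

```text
t: 16.2
eef_pos: [0.5058, 0.0841, 0.2255]
tool_rot: [-0.0, -0.178, 0.984, 0.0]
contact_force: [-0.2, 0.2, -1.2]
gripper_width: -0.0
grasp_force: 0.0
```

```bash
python3 - <<'E'
from h import *
st(); w=snap('wrist','w12'); s=snap('side','s12')
a=cv2.resize(s['pixels'][180:250,235:325],(450,350),interpolation=cv2.INTER_CUBIC)
b=cv2.resize(w['pixels'][60:340,220:500],(350,350))
cv2.imwrite('pics/v12.png',np.hstack([a,b])[:,:,::-1])
for f in(-.3,-.39): print(f,[np.round(proj(w,P(.42,L,f))-np.array([220,60]),0)*1.25 for L in(.072,.114,.138)])
g=w['pixels'].max(2);m=(g<28).astype(np.uint8);n,l,stt,ce=cv2.connectedComponentsWithStats(m)
print([(stt[i].tolist(),ce[i].round(1).tolist()) for i in range(1,n) if stt[i,4]>400])
for f in(-.3,-.35,-.39): o=outline(w,.42,f); print(f,o.min(0),o.max(0))
E
```

```text
t 16.2 loc [ 26.6  42.1 225.5] F [-0.2  0.3 -1.2] q [-0.6   0.22  0.37  1.96 -0.1   0.97  1.74]
[[-1.     0.001 -0.001]
 [ 0.001  1.     0.001]
 [ 0.001  0.001 -1.   ]]
-0.3 [array([100., 120.]), array([131.25, 101.25]), array([155. ,  87.5])]
-0.39 [array([ 98.75, 108.75]), array([128.75,  78.75]), array([151.25,  57.5 ])]
[([294, 93, 68, 68, 3415], [326.8, 125.7]), ([459, 135, 39, 29, 633], [476.5, 149.2]), ([13, 304, 618, 176, 47568], [321.2, 427.6])]
-0.3 [291.74676063 103.4690121 ] [364.65460544 172.33612224]
-0.35 [290.56707784  91.63797291] [363.20415243 163.81291484]
-0.39 [289.52786419  82.46122708] [361.83450165 156.99157739]
```

View pics/v12.png

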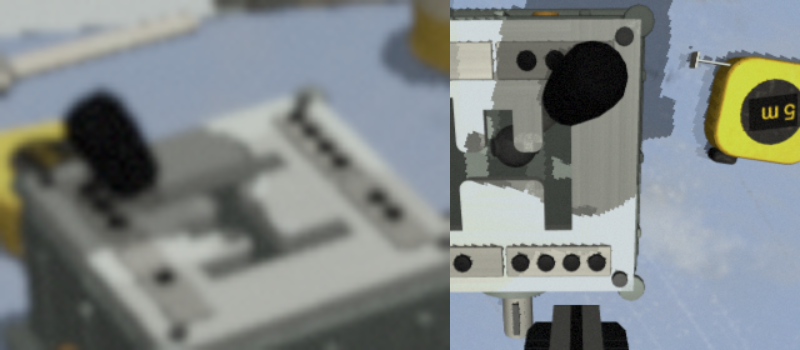

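The lever stands in the near-left slot beside the three-stud plate, with its grip at (587,82) and the fingers clear. I'll check for projection bias before trusting the lean reading.

```bash
python3 - <<'E'
from h import *
w=load('w12')
print('stud pred',[np.round(proj(w,C+G@np.array([.053,y,.098])),1) for y in(.009,.051)],'seen u 277..337 v 269.6')
print('bolt near-left pred',np.round(proj(w,C+G@np.array([-.064,.064,.097])),1),'seen',220+(624-450)/1.25,60+36/1.25)
t=load('top0'); 
for f in(-.3,-.34,-.39): o=outline(t,0,f); print('park top0',f,o.min(0).round(1),o.max(0).round(1))
print('seen top0 u 252-270 v 277-301')
w=load('w1'); 
for f in(-.3,-.34,-.39): o=outline(w,0,f); print('park w1',f,o[:,1].min().round(1))
m=w['pixels'].max(2)<28; print([(v,int(m[v,300:345].sum())) for v in range(280,305,2)])
E
```

```text
stud pred [array([272.8, 269.6]), array([334.5, 269.5])] seen u 277..337 v 269.6
bolt near-left pred [357.8  86.5] seen 359.2 88.8
park top0 -0.3 [251.7 281.8] [270.7 302.9]
park top0 -0.34 [252.8 283.9] [272.  305.6]
park top0 -0.39 [254.1 286.6] [273.7 309.1]
seen top0 u 252-270 v 277-301
park w1 -0.3 286.2
park w1 -0.34 280.2
park w1 -0.39 271.8
[(280, 0), (282, 0), (284, 0), (286, 0), (288, 0), (290, 0), (292, 0), (294, 2), (296, 18), (298, 25), (300, 30), (302, 34), (304, 8)]
```

The same outline method reads the parked lever (known −0.34) as about −0.28. The present reading of −0.36 therefore means about −0.39 or more, which matches the hard stop I felt. Handing in.

```bash
python3 -c "
from station import bot
print(bot.hand_in())"
```

```text
the job is handed in; nothing more can be done
None
```

The gearbox is in third: the lever sits at the end of the near-left slot, marked by the three-stud plate; the fingers are clear of it, and the job was handed in at about 16 s.

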